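# Sweep the round blanks through the gate

### The arm

A 6-joint arm with a two-finger parallel gripper is mounted at the origin on the work surface. World frame = base frame: x ahead of the robot, y to its left, z up, the work surface at z = 0. Lengths are in m, angles in rad, forces in N, time in s.
With the tool pointing down it reaches from about 0.35 to 0.775 m from the base axis. Payload 5.5 kg.
Tool frame: the origin (TCP) lies at the very end of the fingers, on their centre line; the grasp point (between the pads) lies 19 mm behind it; z points along the fingers, y is the line along which they close (so a half turn about z gives the same grasp; the last joint's range is limited). The gripper opens to 85 mm and grips with 20 to 120 N. Pads are 22 mm wide; open, the fingers measure 114 mm over their backs; the gripper's body (76 mm by 85 mm) begins 54 mm behind the grasp point. The pads swing forward as they close: fully open they stand 13 mm farther back than shut.
Start: joints at [-1.41, 0.313, 0.046, 1.304, 0, 1.431], TCP at [0.17, -0.549, 0.231] pointing down, gripper open.
Joint ranges: [-2.76, 2.76], [-0.86, 1.69], [-1.03, 1.26], [-2.2, 2.34], [-1.47, 1.5], [-3.14, 3.14]. Speed limits (rad/s): [2.57, 2.57, 3.14, 3.14, 3.14, 3.14].

### API

Orientations are given as a unit quaternion [w, x, y, z].
In Python, from workcell import env gives the robot as it stands. The module is installed in compiled form; this text tells all that it offers.
- The arm moves only by the tool jog_arm, never from a script. Its arguments are lists of equal length, an entry for each row: "gripper": the opening, from 0 (shut) to 1 (fully open); "offset": the shift along the world's x, y, z in cm, a list of three; "twist": the turn about the world's z in degrees. In form: {"gripper": [gripper, ...], "offset": [[dx, dy, dz], ...], "twist": [twist, ...]}. A call has exactly 8 rows; each row is the pose to reach, as a shift and turn from the pose commanded when the call began; what a row does not reach only later rows make up. A row lasts 1/8 s, in which the tool goes at most 62.5 mm and 10.7 degrees, less where a joint would pass 70% of its speed; a pose out of reach is approached as far as the arm can. A call with a gripper value outside its range is refused whole. The fingers move at their own pace and stop on an object; "squeeze" is the grip in N (left out, the last holds). Time passes only in rows, so rows that repeat a pose let the fingers close, or fill a call up. It gives the time, the measured TCP pose, the force, the opening and the grip force at its end, in the units of the state.
- env.get_state(): the state, without advancing time (a new reading comes with each control period).
- env.read_camera(name): name is "scene" or "top" or "wrist"; returns a dict with "image" (400x640x3 uint8, red, green, blue), "z_map" (400x640 float32, m along the optical axis (not along the pixel's ray), 0 where there is no reading), "fovy" (degrees; the focal length in pixels is half the picture's height over the tangent of half this angle, whatever the lens; pixels are square), "cx", "cy" (the principal point, pixels), "distortion" ([k1, k2, p1, p2, k3] as OpenCV has them; the pictures are not rectified), "cam_to_world" (4x4, takes a point from camera to world coordinates). Camera axes: x right, y up, looking along -z (the intrinsics and any distortion apply to the point x, -y, -z); pixel columns grow to the right and rows downward; lengths in m; the calibration is good to about 2 mm. A picture is of the moment at which its call begins.
- env.hand_in(): hands the job in; it is judged then, once.
The state is a dict: "clock": time; "joint_pos": joint angles; "qvel": joint speeds; "tau": joint torques, N m; "tcp_pos": TCP position; "orientation": TCP orientation; "wrist_force": force on the tool from outside, world axes, zero at the start; "ft_torque": the same for the moment, N m; "finger_gap": finger opening in m; "grip_force": force on a finger pad.
Only numpy, scipy, OpenCV 4.12 (cv2) and the standard library are available. Lean on these libraries where they do the work, as an engineer would, in place of code of your own. Each camera call takes 0.05 s, during which the arm holds its last target. There are 200 camera calls.

### The job

Using only the fingertips as a pusher, sweep the three round steel blanks across the sorting tray and through the narrow gate, one at a time, so that each drops into the slot behind it; let one fall before the next follows. Do not lift or carry anything, and leave the hexagon nut, the brass bush and the things around the tray where they are.

Things in the scene. Friction and masses are not known exactly. Their poses are not given: they have to be found in the camera images.
- tray: Fixed grey sorting tray with a flat dark steel top 85 mm above the bench; 290 mm along its x (+-145), 330 mm along its y (-185 to +145 mm). Origin: on the bench at x = y = 0; z up; +y is the sweep direction, from the open area to gate and slot. Fences 4 mm thick stand 20 mm above the top all round its edge. Its place and heading vary.
- gate (a point): Middle of the gate at the level of the tray's top, at (0, 53, 85) mm of the tray. Two funnel fences (4 mm thick, 20 mm high) run from the side fences at (+-141, -30) mm of the tray to (+-27, +55) mm; the clear gap between their ends, along the tray's x, is about 50 mm: one blank at a time. The slot's edge is 2 mm beyond this point.
- slot (a point): Middle of the slot's floor, at (0, 88, 4) mm of the tray. The slot is a pit in the tray's top right behind the gate: x -42 to +42 mm, y +55 to +121 mm of the tray, upright walls, floor 4 mm above the bench, so 81 mm deep. A blank pushed past its edge by half tips in.
- blank_a: One of three equal round solid discs of bright steel, 36 mm diameter, 14 mm thick, about 0.11 kg, lying flat on the tray's steel top in the sorting area, free to slide. Origin: the disc's centre (7 mm above the face it lies on); its z is the disc's axis.
- blank_b: One of three equal round solid discs of bright steel, 36 mm diameter, 14 mm thick, about 0.11 kg, lying flat on the tray's steel top in the sorting area, free to slide. Origin: the disc's centre (7 mm above the face it lies on); its z is the disc's axis.
- blank_c: One of three equal round solid discs of bright steel, 36 mm diameter, 14 mm thick, about 0.11 kg, lying flat on the tray's steel top in the sorting area, free to slide. Origin: the disc's centre (7 mm above the face it lies on); its z is the disc's axis.
- nut: Hexagon nut of bright steel, 36 mm across flats, 42 mm across corners, 20 mm high, loose on the tray among the blanks (any of the four places in a shallow arc about 140 mm from the gate may be the nut's). Origin: centre of its underside, z up.
- bush: Flanged brass bush, 32 mm diameter at the foot, 30 mm high, standing loose on the tray's steel top in the corner outside the funnel, beside the slot. Origin: centre of its underside.
- oil: Grey plastic oil bottle, 56 mm diameter, 150 mm high, standing on the bench left of the tray. Origin: centre of its underside.
- jar: Glass jar, 64 mm diameter, 75 mm high, on the bench left of the tray. Origin: centre of its underside.
- wrench: Steel wrench, 200 mm long, lying on the bench right of the tray. Origin: under its middle; x along it.
- hammer: Hammer, 280 mm long, lying on the bench left of the tray. Origin: under its middle; x along it.
- offcut: Offcut of steel angle, 50 by 50 by 50 mm, on the bench right of the tray. Origin: centre of its underside.
Mind the look-alikes: they are no part of the job. Leave any pink look-alike of the blank_a alone.

How it is judged:
By the outcome, as a careful person would: the job done as asked, in the order asked, and still so for the second after the job is handed in, with the robot touching nothing.
It also fails if it takes over 61 s, if anything falls off the work surface, if the arm or the gripper's body presses on something with over 40 N, if the wrist force passes 120 N, or if a joint passes its speed limit or range.

## Working session

There is one attempt and no reset: what is moved stays moved. The work goes in short steps, Python scripts to look and compute and a tool call to move; the robot and the scene stay as the last step left them, time stands still between calls to the robot, and variables do not carry over. Pictures are saved under pics/ and viewed, at most 10 in all, crops included, and the job is handed in when it is done.

Besides the shell and the picture viewer there is one more tool, called in YAML: its name, and indented under it one key for each argument. jog_arm: Moves the arm, as the interface text tells. Its arguments: {"type":"object","properties":{"gripper":{"type":"array"},"offset":{"type":"array"},"twist":{"type":"array"},"squeeze":{"type":"number"}},"required":["gripper","offset","twist"]}

```bash
mkdir -p pics
cat > h.py <<'E'
import numpy as np, cv2
from workcell import env
def cam(n):
    c=env.read_camera(n); im=c["image"]; f=200/np.tan(np.radians(c["fovy"])/2)
    c["K"]=np.array([[f,0,c["cx"]],[0,f,c["cy"]],[0,0,1.]]); c["D"]=np.array(c["distortion"],float)
    return c
def ray(c,uv):
    p=cv2.undistortPoints(np.array(uv,float).reshape(-1,1,2),c["K"],c["D"]).reshape(-1,2)
    M=np.array(c["cam_to_world"]); d=np.c_[p[:,0],-p[:,1],-np.ones(len(p))]@M[:3,:3].T
    return M[:3,3],d
def atz(c,uv,z):
    o,d=ray(c,uv); return o+d*((z-o[2])/d[:,2:3])
def byz(c,uv):
    o,d=ray(c,uv); z=np.array([c["z_map"][int(v),int(u)] for u,v in uv]); return o+d*z[:,None]
def save(c,n,box=None,s=1):
    im=c["image"][:,:,::-1]
    if box: u0,v0,u1,v1=box; im=im[v0:v1,u0:u1]
    cv2.imwrite("pics/"+n,cv2.resize(im,None,fx=s,fy=s,interpolation=cv2.INTER_CUBIC))
E
python3 - <<'E'
from h import *
for n in("top","scene"):
    c=cam(n); save(c,n+"0.png"); print(n,c["fovy"],c["D"],np.array(c["cam_to_world"]).round(3).tolist())
print(env.get_state())
E
```

```text
top 49.18142843763773 [0.04237115 0.         0.         0.         0.        ] [[-0.015, 0.987, -0.16, 0.34], [-1.0, -0.016, -0.005, -0.017], [-0.007, 0.16, 0.987, 1.28], [0.0, 0.0, 0.0, 1.0]]
scene 44.085193743738145 [-0.14664451  0.          0.          0.          0.        ] [[0.524, -0.627, 0.577, 1.318], [0.852, 0.397, -0.342, -0.498], [-0.015, 0.67, 0.742, 1.121], [0.0, 0.0, 0.0, 1.0]]
{'clock': 0.1, 'joint_pos': array([-1.40960753e+00,  3.13905569e-01,  4.51092510e-02,  1.30362570e+00,
        1.14390081e-05,  1.43116118e+00]), 'qvel': array([ 0.00112559, -0.00244549,  0.00499988, -0.00068417,  0.00107935,
        0.00048052]), 'tau': array([ 3.22189291e-03, -4.81725633e+01,  2.99242938e+01,  1.27595931e-02,
       -1.02116560e-04,  9.12717923e-06]), 'tcp_pos': array([ 0.17027732, -0.54873004,  0.2305161 ]), 'orientation': array([-8.12861449e-04,  9.88709104e-01,  1.49845412e-01, -3.04056724e-06]), 'wrist_force': array([ 0.30919415,  0.05699948, -0.82341647]), 'ft_torque': array([-0.05983853,  0.02412216,  0.03047612]), 'grip_force': 0.0, 'finger_gap': 0.08561545576548132}
```

View pics/top0.png

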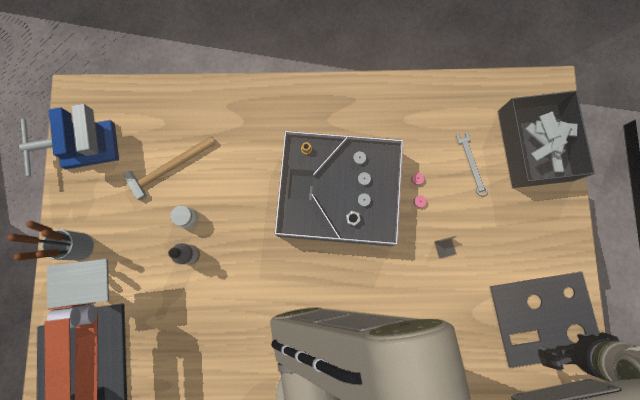

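View pics/scene0.png

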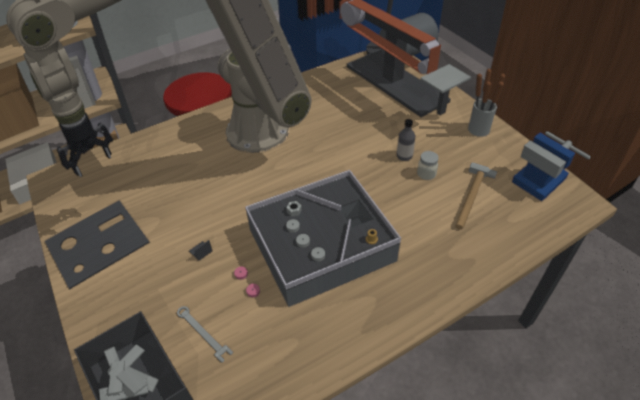

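The top view shows the tray with corners near (286,132), (403,141), (397,244), (276,235), and its gate at about (312,188). Candidates for the blanks:
- Plain discs at (360,157), (364,179) and (364,200): these are the blanks.
- Disc with a hole at (353,218): this is the nut.
- Pink discs on the bench at (419,179) and (420,201): look-alikes.

Next I'll check this in a crop and measure.

```bash
cat > m.py <<'E'
from h import *
from scipy.optimize import least_squares
c=cam("top")
# fit tray pose on fence-top corners
uv=[(286,132),(403,141),(397,244),(276,235)]
g=cv2.cvtColor(c["image"],cv2.COLOR_RGB2GRAY)
P=atz(c,uv,.105)[:,:2]
L=np.array([[.145,.145],[.145,-.185],[-.145,-.185],[-.145,.145]])  # order by x+ -> world +x ?
def R(t): return np.array([[np.cos(t),-np.sin(t)],[np.sin(t),np.cos(t)]])
r=least_squares(lambda q:(L@R(q[2]).T+q[:2]-P).ravel(),[.45,0,0])
print("tray",r.x.round(4),"res mm",(r.fun*1e3).round(1)); np.save("tray.npy",r.x)
for n,p in dict(a=(360,157),b=(364,179),c=(364,200),nut=(353,218),bush=(306,148),gl=(315,175),gr=(311,189)).items():
    w=atz(c,[p],.099 if n in "abc" else .105)[0]; l=(w[:2]-r.x[:2])@R(r.x[2]); print(n,w.round(4),"tray",(l*1e3).round(0))
save(c,"crop1.png",(265,120,415,255),5)
E
python3 m.py
```

```text
tray [ 0.5637 -0.0551 -0.096 ] res mm [ 1.5  2.3  1.6 -1.6 -2.9 -2.8 -0.2  2.2]
a [ 0.6468 -0.1318  0.099 ] tray [ 90. -68.]
b [ 0.5843 -0.1409  0.099 ] tray [ 29. -83.]
c [ 0.5258 -0.139   0.099 ] tray [-30. -87.]
nut [ 0.4761 -0.1072  0.105 ] tray [-82. -60.]
bush [0.6734 0.0177 0.105 ] tray [102.  83.]
gl [ 0.5965 -0.0062  0.105 ] tray [28. 52.]
gr [0.5576 0.0053 0.105 ] tray [-12.  60.]
```

View pics/crop1.png

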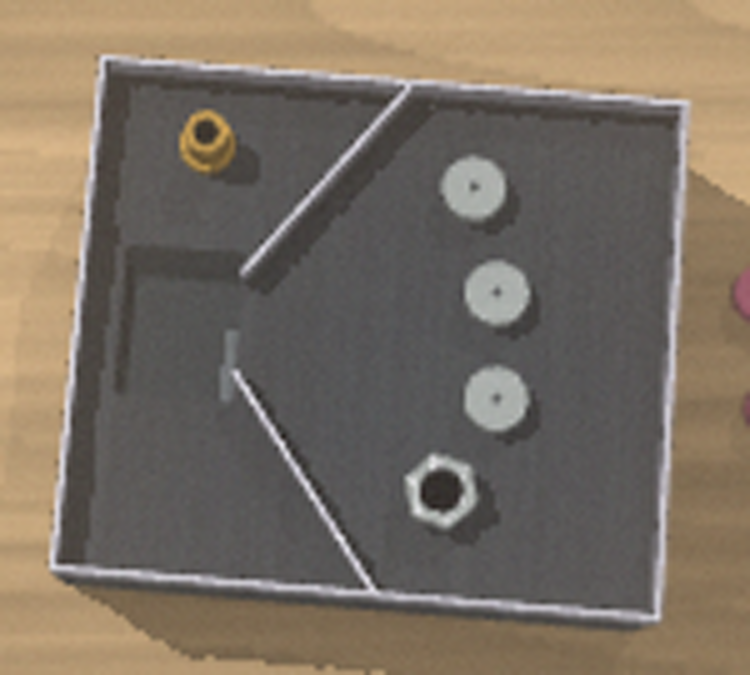

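The crop confirms three plain discs for the blanks and a nut with a hole and hexagon rim at crop (441,490). The funnel ends are at (245,272) and (233,372). I'll cradle each blank between slightly open fingertips and push it.

```bash
cat > go.py <<'E'
# usage: go.py x y heading z ...  disc-frame targets: tool point placed at tray (x,y) mm; heading deg toward tray -x from +y
import sys; from h import *
from scipy.spatial.transform import Rotation as Ro
t=np.load("tray.npy"); s=env.get_state(); q=s["orientation"]
X=Ro.from_quat([q[1],q[2],q[3],q[0]]).as_matrix()[:,0]; yaw=np.degrees(np.arctan2(X[1],X[0]))
R=np.array([[np.cos(t[2]),-np.sin(t[2])],[np.sin(t[2]),np.cos(t[2])]])
p=s["tcp_pos"]; print("t",round(s["clock"],2),"local",((p[:2]-t[:2])@R*1e3).round(1),"z",p[2].round(4),"yaw",round(yaw,1),"head",round(yaw-90-np.degrees(t[2]),1),"gap",s["finger_gap"].round(4),"q1,6",s["joint_pos"][[0,5]].round(2),"F",s["wrist_force"].round(1))
a=[float(v) for v in sys.argv[1:]]
for x,y,h,z in zip(*[iter(a)]*4):
    w=R@[x/1e3,y/1e3]+t[:2]; o=np.r_[w-p[:2],z/1e3-p[2]]*100
    print((x,y,h,z),"offset cm",o.round(2),"twist",round((90+np.degrees(t[2])+h-yaw+180)%360-180,1))
E
python3 - <<'E'
from h import *
c=cam("top")
from scipy.optimize import least_squares
P=atz(c,[(359.6,157.4),(364.4,178.6),(364.4,199.6)],.099)[:,:2]
G=atz(c,[(314,174.4),(311.6,194.4)],.105)[:,:2]
t=np.load("tray.npy");R=np.array([[np.cos(t[2]),-np.sin(t[2])],[np.sin(t[2]),np.cos(t[2])]])
print(((P-t[:2])@R*1e3).round(1),((G-t[:2])@R*1e3).round(1))
E
python3 go.py 39 -131 12 180
```

```text
[[ 88.9 -67.3]
 [ 30.  -84.5]
 [-28.5 -88.2]] [[ 29.5  54.7]
 [-26.6  56.7]]Traceback (most recent call last):
  File "go.py", line 7, in <module>
    p=s["tcp_pos"]; print("t",round(s["clock"],2),"local",((p[:2]-t[:2])@R*1e3).round(1),"z",p[2].round(4),"yaw",round(yaw,1),"head",round(yaw-90-np.degrees(t[2]),1),"gap",s["finger_gap"].round(4),"q1,6",s["joint_pos"][[0,5]].round(2),"F",s["wrist_force"].round(1))
                                                                                                                                                                            ^^^^^^^^^^^^^^^^^^^^^
AttributeError: 'float' object has no attribute 'round'
```

```bash
sed -i 's/s\["finger_gap"\].round(4)/round(s["finger_gap"],4)/; s/p\[2\].round(4)/round(float(p[2]),4)/' go.py; python3 go.py 40 -131 12 180
```

```text
t 0.2 local [-344.2 -529.2] z 0.2308 yaw 17.2 head -67.3 gap 0.0853 q1,6 [-1.41  1.43] F [-0.1 -0.1 -0.3]
(40.0, -131.0, 12.0, 180.0) offset cm [42.06 35.96 -5.08] twist 79.3
```

jog_arm:
  gripper: [0.2,0.2,0.2,0.2,0.2,0.2,0.2,0.2]
  offset:
    - [3,3,0]
    - [7,6,0]
    - [11,9.5,0]
    - [15,13,0]
    - [19,16,0]
    - [23,19.5,0]
    - [27,23,0]
    - [30,25.5,0]
  twist: [7,14,21,28,35,42,50,57]

```text
clock: 1.2
tcp_pos: [0.4717, -0.2925, 0.2312]
orientation: [-0.0, 0.796, 0.606, 0.0]
wrist_force: [-0.4, -0.4, 0.5]
finger_gap: 0.0171
grip_force: 0.0
```

jog_arm:
  gripper: [0.2,0.2,0.2,0.2,0.2,0.2,0.2,0.2]
  offset:
    - [2.5,2,0]
    - [5,4.5,-1]
    - [8,7,-2]
    - [10,9,-4]
    - [12,10.5,-5]
    - [12,10.5,-5]
    - [12,10.5,-5]
    - [12,10.5,-5]
  twist: [5,10,15,20,22.3,22.3,22.3,22.3]

```text
clock: 2.2
tcp_pos: [0.5902, -0.1901, 0.1821]
orientation: [0.001, 0.666, 0.746, 0.0]
wrist_force: [0.5, -0.0, -0.1]
finger_gap: 0.017
grip_force: 0.0
```

```bash
python3 go.py 40 -131 12 89; python3 -c "
from h import *
c=cam('wrist');save(c,'w1.png')
t=np.load('tray.npy');R=np.array([[np.cos(t[2]),-np.sin(t[2])],[np.sin(t[2]),np.cos(t[2])]])
np.save('w1.npy',dict(c),allow_pickle=True)"
```

```text
t 2.2 local [  39.4 -131.9] z 0.1821 yaw 96.4 head 11.9 gap 0.017 q1,6 [-0.44  1.02] F [ 0.5 -0.  -0.1]
(40.0, -131.0, 12.0, 89.0) offset cm [ 0.07  0.08 -9.31] twist 0.1
```

View pics/w1.png

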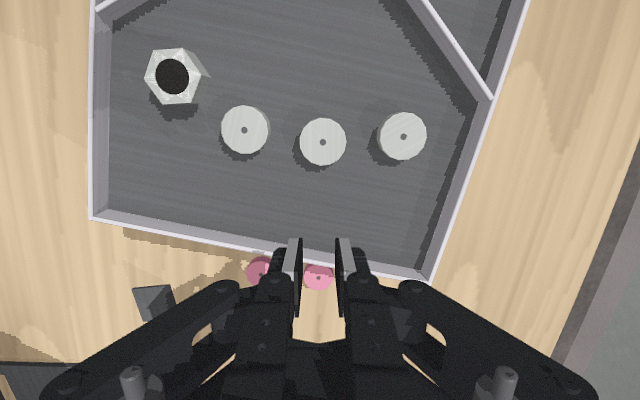

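The wrist view shows the blanks at (244,130), (322,142) and (403,136), with the nut at (173,76). The fingertips sit just inside the rear fence, behind the middle blank.

```bash
python3 - <<'E'
from h import *
c=np.load('w1.npy',allow_pickle=True).item()
t=np.load('tray.npy');R=np.array([[np.cos(t[2]),-np.sin(t[2])],[np.sin(t[2]),np.cos(t[2])]])
print(((atz(c,[(244,130),(322,142),(403,136)],.099)[:,:2]-t[:2])@R*1e3).round(1))
print(((atz(c,[(92,216),(429,284)],.105)[:,:2]-t[:2])@R*1e3).round(1))
E
python3 go.py 39 -129 12 89  35.5 -109 12 89  6 29 12 89 5 36 12 89
```

```text
[[-27.4 -85. ]
 [ 31.1 -81.8]
 [ 89.4 -64.8]]
[[-137.8 -175.7]
 [ 145.  -178.6]]
t 2.25 local [  39.3 -131.8] z 0.1821 yaw 96.4 head 11.9 gap 0.0171 q1,6 [-0.44  1.02] F [ 0.3 -0.8  0.7]
(39.0, -129.0, 12.0, 89.0) offset cm [-0.01  0.29 -9.31] twist 0.1
(35.5, -109.0, 12.0, 89.0) offset cm [-0.16  2.31 -9.31] twist 0.1
(6.0, 29.0, 12.0, 89.0) offset cm [-1.78 16.33 -9.31] twist 0.1
(5.0, 36.0, 12.0, 89.0) offset cm [-1.81 17.04 -9.31] twist 0.1
```

jog_arm:
  gripper: [0.2,0.2,0.2,0.2,0.2,0.2,0.2,0.2]
  offset:
    - [0.15,0,-3]
    - [0.15,0,-6]
    - [0.15,0,-8.5]
    - [0.15,0,-9.3]
    - [0.15,0,-9.3]
    - [0.05,1,-9.3]
    - [-0.05,2,-9.3]
    - [-0.15,3,-9.3]
  twist: [0,0,0,0,0,0,0,0]

```text
clock: 3.25
tcp_pos: [0.5893, -0.1587, 0.0892]
orientation: [0.001, 0.666, 0.746, 0.0]
wrist_force: [0.3, -1.7, 1.2]
finger_gap: 0.0169
grip_force: 0.8
```

jog_arm:
  gripper: [0.2,0.2,0.2,0.2,0.2,0.2,0.2,0.2]
  offset:
    - [-0.12,1,0]
    - [-0.23,2,0]
    - [-0.35,3,0]
    - [-0.46,4,0]
    - [-0.58,5,0]
    - [-0.7,6,0]
    - [-0.8,7,0]
    - [-0.9,8,0]
  twist: [0,0,0,0,0,0,0,0]

```text
clock: 4.25
tcp_pos: [0.5798, -0.0786, 0.0884]
orientation: [0.0, 0.666, 0.746, 0.0]
wrist_force: [1.0, -2.7, 3.0]
finger_gap: 0.0172
grip_force: 1.5
```

```bash
python3 go.py 5.5 32 12 89;  python3 -c "
from h import *
c=cam('wrist');d=cam('top');save(c,'w2.png')
"
```

```text
t 4.25 local [ 18.3 -21.8] z 0.0884 yaw 96.5 head 12.0 gap 0.0172 q1,6 [-0.27  1.18] F [ 1.  -2.7  3. ]
(5.5, 32.0, 12.0, 89.0) offset cm [-0.76  5.48  0.06] twist -0.0
```

View pics/w2.png

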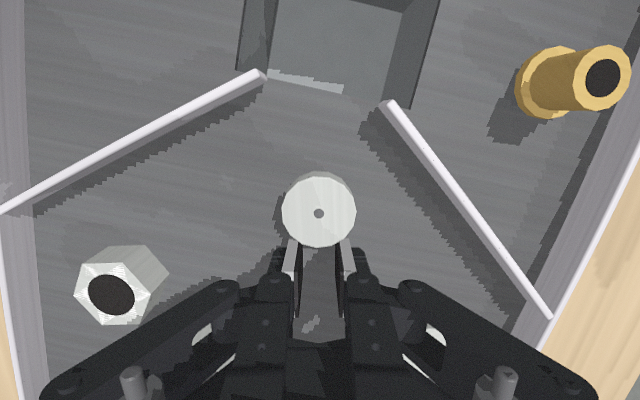

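The blank sits in the fingertip cradle at (318,212), lined up with the gate at about (325,88). I'll continue through.

jog_arm:
  gripper: [0.2,0.2,0.2,0.2,0.2,0.2,0.2,0.2]
  offset:
    - [-0.13,0.9,0.1]
    - [-0.25,1.8,0.1]
    - [-0.37,2.7,0.1]
    - [-0.5,3.6,0.1]
    - [-0.6,4.4,0.1]
    - [-0.7,5.2,0.1]
    - [-0.75,5.8,0.1]
    - [-0.75,5.8,0.1]
  twist: [0,0,0,0,0,0,0,0]

```text
clock: 5.35
tcp_pos: [0.5724, -0.0207, 0.0894]
orientation: [-0.0, 0.665, 0.746, 0.0]
wrist_force: [-0.8, -0.3, -0.2]
finger_gap: 0.0173
grip_force: 0.0
```

```bash
python3 go.py -39 -127 -12 150;  python3 -c "
from h import *
c=cam('wrist');save(c,'w3.png')
"
```

```text
t 5.35 local [ 5.4 35.1] z 0.0894 yaw 96.6 head 12.1 gap 0.0173 q1,6 [-0.18  1.28] F [-0.8 -0.3 -0.2]
(-39.0, -127.0, -12.0, 150.0) offset cm [ -5.97 -15.71   6.06] twist -24.1
```

View pics/w3.png

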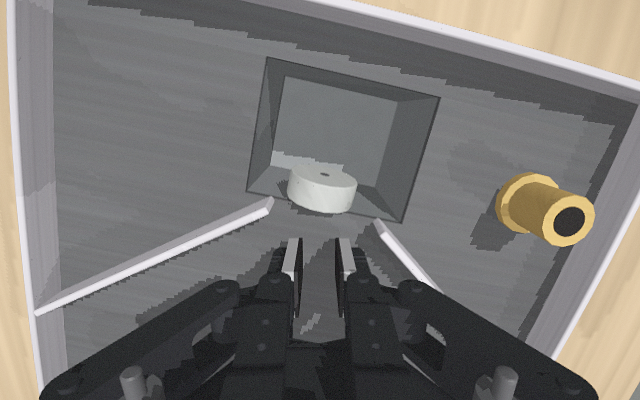

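The blank is tipping into the slot at (322,190). Next I lift clear, go behind blank c, and confirm the fall by depth from there.

jog_arm:
  gripper: [0.2,0.2,0.2,0.2,0.2,0.2,0.2,0.2]
  offset:
    - [0,-0.5,2.5]
    - [0,-0.5,6]
    - [-1,-3,6]
    - [-2,-6,6]
    - [-3,-9,6]
    - [-4,-12,6]
    - [-5,-15,6]
    - [-5.8,-15.7,6]
  twist: [0,0,-5,-10,-15,-20,-23,-23]

```text
clock: 6.4
tcp_pos: [0.5139, -0.1799, 0.1493]
orientation: [0.0, 0.802, 0.598, 0.0]
wrist_force: [-0.3, 0.6, -0.3]
finger_gap: 0.0172
grip_force: 0.0
```

```bash
python3 go.py -36 -127 -11 89 -4.5 36 -11 89 -23 -62 -11 89;  python3 - <<'E'
from h import *
c=cam('top')
t=np.load('tray.npy');R=np.array([[np.cos(t[2]),-np.sin(t[2])],[np.sin(t[2]),np.cos(t[2])]])
g=c["image"].astype(int)
for n,(u0,v0,u1,v1) in dict(slot=(286,165,315,205),area=(320,140,395,240)).items():
    m=((g.min(2)>140)&(g.max(2)-g.min(2)<40)).astype('uint8'); k=np.zeros_like(m);k[v0:v1,u0:u1]=m[v0:v1,u0:u1]
    N,_,st,ce=cv2.connectedComponentsWithStats(k)
    for i in range(1,N):
        if st[i,4]>25:
            W=byz(c,[ce[i]])[0]; print(n,ce[i].round(1),st[i,4],((W[:2]-t[:2])@R*1e3).round(1),W[2].round(3))
E
```

```text
t 6.4 local [ -37.5 -129. ] z 0.1493 yaw 73.4 head -11.1 gap 0.0172 q1,6 [-0.48  1.38] F [-0.3  0.6 -0.3]
(-36.0, -127.0, -11.0, 89.0) offset cm [ 0.17  0.19 -6.03] twist 0.1
(-4.5, 36.0, -11.0, 89.0) offset cm [ 4.87 16.11 -6.03] twist 0.1
(-23.0, -62.0, -11.0, 89.0) offset cm [ 2.09  6.53 -6.03] twist 0.1
area [331.6 153.4] 41 [92.6 11.1] 0.104
area [359.3 156.9] 111 [ 90.  -66.4] 0.099
area [390.9 166.4] 130 [-67.2 -75.7] 0.647
area [362.1 198.1] 78 [-24.9 -81.7] 0.1
area [381.8 223.3] 857 [-157.2  -62.1] 0.685
area [329.6 227.7] 71 [-111.6    0.5] 0.085
area [349.9 216. ] 47 [-77.2 -51.7] 0.104
```

jog_arm:
  gripper: [0.2,0.2,0.2,0.2,0.2,0.2,0.2,0.2]
  offset:
    - [0.1,0,-2]
    - [0.1,0,-4]
    - [0.1,0,-5.5]
    - [0.1,0,-6]
    - [0.1,0,-6]
    - [0.35,0.9,-6]
    - [0.6,1.8,-6]
    - [0.9,2.7,-6]
  twist: [0,0,0,0,0,0,0,0]

```text
clock: 7.45
tcp_pos: [0.5238, -0.1508, 0.0899]
orientation: [0.001, 0.801, 0.599, 0.0]
wrist_force: [-1.4, -2.1, 1.2]
finger_gap: 0.0173
grip_force: 0.8
```

```bash
python3 go.py -4.5 36 -11 89
cat > slot.py <<'E'
from h import *
c=cam('top')
t=np.load('tray.npy');R=np.array([[np.cos(t[2]),-np.sin(t[2])],[np.sin(t[2]),np.cos(t[2])]])
uv=np.array([(u,v) for v in range(160,215) for u in range(275,330)])
W=byz(c,uv); l=(W[:,:2]-t[:2])@R*1e3
k=(abs(l[:,0])<40)&(l[:,1]>57)&(l[:,1]<119); z=W[k,2]*1e3; l=l[k]
print("slot z hist",np.histogram(z,[-20,0,10,14,22,30,40,60,80,90,100,120]))
for lo,hi in((14,22),(22,60),(60,110)):
    m=(z>lo)&(z<hi)
    if m.any(): print(lo,hi,m.sum(),l[m].mean(0).round(0),np.ptp(l[m],0).round(0))
E
python3 slot.py
```

```text
t 7.45 local [-30.5 -99.1] z 0.0899 yaw 73.5 head -11.0 gap 0.0173 q1,6 [-0.43  1.43] F [-1.4 -2.1  1.2]
(-4.5, 36.0, -11.0, 89.0) offset cm [ 3.88 13.2  -0.09] twist -0.0
slot z hist (array([ 23, 287,  12, 102,   4,   0,   0,   1,  21,   1,   3]), array([-20,   0,  10,  14,  22,  30,  40,  60,  80,  90, 100, 120]))
14 22 102 [-1. 95.] [34. 33.]
22 60 4 [ 6. 93.] [18. 11.]
60 110 26 [-16.  73.] [73. 54.]
```

Blank b lies flat on the slot floor. Now pushing c.

jog_arm:
  gripper: [0.2,0.2,0.2,0.2,0.2,0.2,0.2,0.2]
  offset:
    - [0.27,0.9,0]
    - [0.53,1.8,0]
    - [0.8,2.7,0]
    - [1.06,3.6,0]
    - [1.33,4.5,0]
    - [1.6,5.4,0]
    - [1.85,6.3,0]
    - [2.1,7.2,0]
  twist: [0,0,0,0,0,0,0,0]

```text
clock: 8.5
tcp_pos: [0.5445, -0.0786, 0.0893]
orientation: [0.0, 0.801, 0.599, -0.0]
wrist_force: [-0.7, -2.1, 2.2]
finger_gap: 0.0171
grip_force: 1.4
```

```bash
python3 go.py -4.5 36 -11 89
python3 - <<'E'
from h import *
c=cam('wrist'); save(c,'w4.png')
E
```

```text
t 8.5 local [-16.8 -25.2] z 0.0893 yaw 73.5 head -11.0 gap 0.0171 q1,6 [-0.29  1.57] F [-0.7 -2.1  2.2]
(-4.5, 36.0, -11.0, 89.0) offset cm [ 1.81  5.98 -0.03] twist -0.0
```

View pics/w4.png

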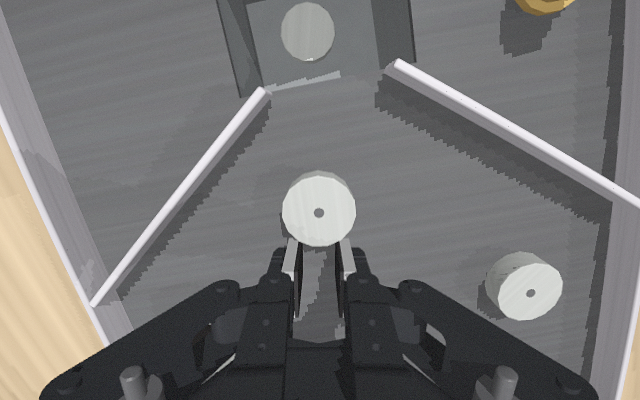

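Blank c is cradled at (319,212) and lined up with the gate at about (325,78). Blank b lies in the slot at (307,32), and a is undisturbed at (525,290).

jog_arm:
  gripper: [0.2,0.2,0.2,0.2,0.2,0.2,0.2,0.2]
  offset:
    - [0.28,0.9,0]
    - [0.55,1.8,0]
    - [0.82,2.7,0]
    - [1.1,3.6,0]
    - [1.36,4.5,0]
    - [1.6,5.3,0]
    - [1.8,6,0]
    - [1.8,6,0]
  twist: [0,0,0,0,0,0,0,0]

```text
clock: 9.55
tcp_pos: [0.5625, -0.0184, 0.0893]
orientation: [-0.0, 0.801, 0.599, 0.0]
wrist_force: [0.7, 0.2, 0.0]
finger_gap: 0.0175
grip_force: 0.0
```

jog_arm:
  gripper: [0.2,0.2,0.2,0.2,0.2,0.2,0.2,0.2]
  offset:
    - [0,-0.5,2.5]
    - [0,-0.5,6]
    - [1,-2,7]
    - [3,-4,7]
    - [5,-6,7]
    - [6.5,-8,7]
    - [8,-10,7]
    - [8,-10,7]
  twist: [0,0,9,18,27,36,45,54]

```text
clock: 10.55
tcp_pos: [0.6432, -0.1209, 0.1586]
orientation: [0.0, 0.441, 0.898, 0.0]
wrist_force: [-1.3, 0.4, 0.3]
finger_gap: 0.0172
grip_force: 0.0
```

```bash
python3 slot.py; python3 go.py 112 -89.5 45 140 112 -89.5 45 89
```

```text
slot z hist (array([ 10, 157,   6,  61,  27,  48,   0,   0,   7,   0,   0]), array([-20,   0,  10,  14,  22,  30,  40,  60,  80,  90, 100, 120]))
14 22 61 [ -3. 101.] [34. 31.]
22 60 75 [ 3. 85.] [34. 40.]
60 110 7 [-39.  97.] [ 2. 19.]
t 10.6 local [ 84.8 -57.2] z 0.1587 yaw 128.0 head 43.5 gap 0.0171 q1,6 [-0.31  0.6 ] F [ 0.7  0.2 -0.6]
(112.0, -89.5, 45.0, 140.0) offset cm [ 2.39 -3.48 -1.87] twist 1.5
(112.0, -89.5, 45.0, 89.0) offset cm [ 2.39 -3.48 -6.97] twist 1.5
```

Both b and c are down in the slot, with nothing above 40 mm. Now I go behind blank a.

jog_arm:
  gripper: [0.2,0.2,0.2,0.2,0.2,0.2,0.2,0.2]
  offset:
    - [1.2,-1.8,0]
    - [2.4,-3.5,0]
    - [2.4,-3.5,-2]
    - [2.4,-3.5,-4]
    - [2.4,-3.5,-6]
    - [2.4,-3.5,-7]
    - [2.4,-3.5,-7]
    - [2.4,-3.5,-7]
  twist: [1.5,1.5,1.5,1.5,1.5,1.5,1.5,1.5]

```text
clock: 11.6
tcp_pos: [0.6669, -0.1543, 0.0903]
orientation: [0.001, 0.43, 0.903, 0.0]
wrist_force: [-0.2, -0.1, 0.2]
finger_gap: 0.0169
grip_force: 0.0
```

```bash
python3 go.py 70 -47 45 89 27 -4 45 89
python3 - <<'E'
from h import *
c=cam('wrist'); save(c,'w5.png')
E
```

```text
t 11.6 local [112.3 -88.9] z 0.0903 yaw 129.0 head 44.5 gap 0.0169 q1,6 [-0.34  0.55] F [-0.2 -0.1  0.2]
(70.0, -47.0, 45.0, 89.0) offset cm [-3.81  4.57 -0.13] twist 0.5
(27.0, -4.0, 45.0, 89.0) offset cm [-7.67  9.27 -0.13] twist 0.5
```

View pics/w5.png

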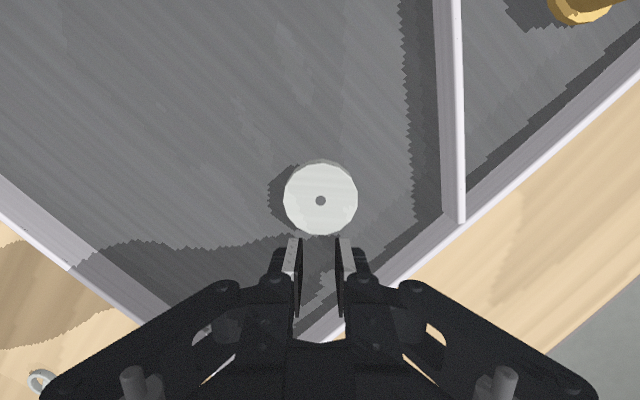

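Blank a at (320,200) is centred in front of the fingertips, about 5 mm ahead. Pushing diagonally.

jog_arm:
  gripper: [0.2,0.2,0.2,0.2,0.2,0.2,0.2,0.2]
  offset:
    - [-0.5,0.6,-0.1]
    - [-1,1.2,-0.1]
    - [-1.5,1.8,-0.1]
    - [-2,2.4,-0.1]
    - [-2.5,3,-0.1]
    - [-3,3.6,-0.1]
    - [-3.5,4.2,-0.1]
    - [-4,4.8,-0.1]
  twist: [0,0,0,0,0,0,0,0]

```text
clock: 12.65
tcp_pos: [0.6262, -0.1059, 0.0885]
orientation: [0.0, 0.43, 0.903, 0.0]
wrist_force: [1.4, -1.9, 2.8]
finger_gap: 0.0172
grip_force: 1.8
```

jog_arm:
  gripper: [0.2,0.2,0.2,0.2,0.2,0.2,0.2,0.2]
  offset:
    - [-0.5,0.6,0]
    - [-1,1.2,0]
    - [-1.5,1.8,0]
    - [-2,2.4,0]
    - [-2.5,3,0]
    - [-3,3.6,0]
    - [-3.6,4.4,0]
    - [-3.6,4.4,0]
  twist: [0,0,0,0,0,0,0,0]

```text
clock: 13.65
tcp_pos: [0.5888, -0.0608, 0.0877]
orientation: [-0.001, 0.43, 0.903, 0.0]
wrist_force: [-0.5, 0.1, -0.8]
finger_gap: 0.0169
grip_force: 0.0
```

```bash
cat > d.py <<'E'
from h import *
c=cam('wrist'); t=np.load('tray.npy');R=np.array([[np.cos(t[2]),-np.sin(t[2])],[np.sin(t[2]),np.cos(t[2])]])
g=c["image"][140:260,240:400].astype(int); m=((g.min(2)>175)).astype('uint8')
N,_,st,ce=cv2.connectedComponentsWithStats(m)
i=1+st[1:,4].argmax(); p=ce[i]+[240,140]; print("disc px",p.round(0),st[i,4],"local",((atz(c,[p],.099)[0,:2]-t[:2])@R*1e3).round(1))
E
python3 d.py; python3 go.py
```

```text
disc px [319. 211.] 4094 local [ 5.6 17.1]
t 13.7 local [25.7 -3.6] z 0.0876 yaw 129.1 head 44.6 gap 0.0174 q1,6 [-0.24  0.65] F [0.1 0.2 0.2]
```

```bash
python3 go.py 28 -6 45 89 24 -9 35 89 19 -11.5 25 89 14 -13.5 15 89 10 -14.5 7 89 8 5 7 89 4 36 7 89
```

```text
t 13.7 local [25.7 -3.6] z 0.0876 yaw 129.1 head 44.6 gap 0.0174 q1,6 [-0.24  0.65] F [0.1 0.2 0.2]
(28.0, -6.0, 45.0, 89.0) offset cm [ 0.2  -0.26  0.14] twist 0.4
(24.0, -9.0, 35.0, 89.0) offset cm [-0.23 -0.52  0.14] twist -9.6
(19.0, -11.5, 25.0, 89.0) offset cm [-0.75 -0.72  0.14] twist -19.6
(14.0, -13.5, 15.0, 89.0) offset cm [-1.26 -0.87  0.14] twist -29.6
(10.0, -14.5, 7.0, 89.0) offset cm [-1.67 -0.94  0.14] twist -37.6
(8.0, 5.0, 7.0, 89.0) offset cm [-1.68  1.03  0.14] twist -37.6
(4.0, 36.0, 7.0, 89.0) offset cm [-1.78  4.15  0.14] twist -37.6
```

jog_arm:
  gripper: [0.2,0.2,0.2,0.2,0.2,0.2,0.2,0.2]
  offset:
    - [0.2,-0.25,0.1]
    - [-0.2,-0.5,0.1]
    - [-0.75,-0.7,0.1]
    - [-1.25,-0.85,0.1]
    - [-1.65,-0.95,0.1]
    - [-1.65,-0.95,0.1]
    - [-1.65,-0.6,0.1]
    - [-1.65,-0.2,0.1]
  twist: [0,-9.5,-19.5,-29.5,-37.5,-37.5,-37.5,-37.5]

```text
clock: 14.7
tcp_pos: [0.574, -0.0641, 0.0892]
orientation: [0.0, 0.697, 0.717, -0.0]
wrist_force: [-0.5, -0.0, -1.2]
finger_gap: 0.0169
grip_force: 0.4
```

```bash
python3 d.py; python3 go.py 4 36 7 89
```

```text
disc px [317. 210.] 4031 local [ 6.6 20.1]
t 14.75 local [10.9 -7.4] z 0.0892 yaw 91.6 head 7.1 gap 0.0171 q1,6 [-0.25  1.29] F [-0.4 -0.5  0.1]
(4.0, 36.0, 7.0, 89.0) offset cm [-0.28  4.39 -0.02] twist -0.1
```

jog_arm:
  gripper: [0.2,0.2,0.2,0.2,0.2,0.2,0.2,0.2]
  offset:
    - [-0.05,0.8,0]
    - [-0.1,1.6,0]
    - [-0.15,2.4,0]
    - [-0.2,3.2,0]
    - [-0.25,4,0]
    - [-0.3,4.4,0]
    - [-0.3,4.4,0]
    - [-0.3,4.4,0]
  twist: [0,0,0,0,0,0,0,0]

```text
clock: 15.75
tcp_pos: [0.5707, -0.0201, 0.0892]
orientation: [-0.0, 0.698, 0.717, 0.0]
wrist_force: [-0.0, -0.6, 0.2]
finger_gap: 0.0174
grip_force: 0.0
```

jog_arm:
  gripper: [0.2,0.2,0.2,0.2,0.2,0.2,0.2,0.2]
  offset:
    - [0,-0.5,2.5]
    - [0,-0.5,6]
    - [0,-3,10]
    - [0,-7,13]
    - [0,-11,14]
    - [0,-14,14]
    - [0,-14,14]
    - [0,-14,14]
  twist: [0,0,0,0,0,0,0,0]

```text
clock: 16.75
tcp_pos: [0.5705, -0.1599, 0.229]
orientation: [-0.001, 0.698, 0.716, 0.0]
wrist_force: [-1.0, 0.5, -0.2]
finger_gap: 0.0173
grip_force: 0.0
```

```bash
python3 slot.py; python3 -c "
from h import *
save(cam('wrist'),'w6.png')"
```

```text
slot z hist (array([ 24, 179,   4,   7,  42,  96,  73,   1,  21,   1,   3]), array([-20,   0,  10,  14,  22,  30,  40,  60,  80,  90, 100, 120]))
14 22 7 [-16.  94.] [ 3. 15.]
22 60 211 [-2. 90.] [37. 56.]
60 110 26 [-15.  71.] [73. 54.]
```

View pics/w6.png

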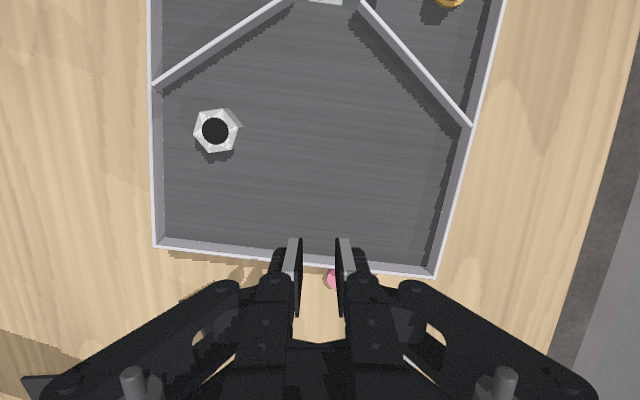

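The sorting area is empty except for the nut at (215,130), which hasn't moved. The blanks' tops are all below 60 mm, well under the tray's 85 mm top, so all three are in the slot.

```bash
python3 -c "
from workcell import env
print(env.hand_in())"
```

```text
the job is handed in; nothing more can be done
None
```

All three steel blanks were swept through the gate one at a time and lie in the slot. The nut and bush were not touched, and the job was handed in at about 17 s; the hand-in gave no verdict.

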